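# Set the leather splitter to its third notch

### The job

Set the thickness lever of the bench leather splitter by feel: with the fingertips or the outside of the fingers, push its ball knob towards the front of the machine until the lever sits in its home notch, then push it the other way, counting the clicks, and leave it seated in the third notch after home, never letting it run on into the fourth. Push gently and do not grip the lever, leave the lasts, tools and stock around the machine where they are, and finish clear of everything.

Things in the scene. Friction and masses are not known exactly. Their poses are not given: they have to be found in the camera images.
- splitter: grey cast-iron bench leather splitter, fixed: sole plate 200 x 335 mm, two end frames 152 mm high with blade, clamp bar, guide bar and a sloping feed plate between. Origin on the bench straight below the lever's pivot; x points to the BACK of the machine, y along it (frames and blade lie at y = 16 to 352 mm, x = -118 to 100 mm), z up. Feed plate = front
- pivot (a point): the lever's pivot, 85 mm above the bench. The lever swings about the splitter's y axis through it, at y = 0, outside the right-hand end frame (right as seen by someone facing the feed plate), beside a scalloped steel quadrant of 65 mm radius whose white ticks mark the notches
- knob_center (a point): centre of the black ball knob, 32 mm in diameter, at the end of the lever, 150 mm from the pivot. Below it a steel rod of 11 mm diameter (80 to 132 mm from the pivot), then a flat bar. Apart from the lever nothing near it stands higher than 165 mm above the bench. A spring roller on the lever clicks into the quadrant's notches: 3 to 7 N at the knob to leave one
- lever (a joint): lever angle in rad, growing as the knob goes to the back (+x). 0 = home notch: leaning 0.524 (30 deg) from upright to the front, knob 215 mm high; hard stop 0.03 before it. Home and six more notches every 0.2094 (31 mm at the knob); third after home = 0.628, knob 234 mm high. Well past the crest half-way between notches it drops into the next by itself and stays. Starts in the first or second
- last_left_mid (a point): white plastic shoe last for a left foot, standing on its sole, about 265 x 88 x 105 mm; point 50 mm above its sole. Bystander, right of the lever
- last_right_mid (a point): the right-foot last of the pair, same size; point 50 mm above its sole. Bystander, right of the lever
- hammer_grip (a point): cobbler's hammer lying on the bench, 250 mm long, 26 mm high; point on the handle. Bystander, right of the lever
- spool_mid (a point): standing spool of thread, 52 mm across and 76 mm high; point half-way up. Bystander, beside the lever
- tin_mid (a point): closed metal tin, 80 mm across and 95 mm high; point half-way up. Bystander, behind and right of the lever
- awl: awl lying on the bench, 150 mm long, 29 mm high; origin under its middle. Bystander, behind the lever
- pincers: lasting pincers lying flat, 210 mm long, 16 mm high; origin under their middle. Bystander, behind the splitter

How it is judged:
On the way:
1. the lever has been pushed to the front and sits in its home notch (value of joint lever below 0.05 rad), for 0.2 s.
At the end, for the whole second after the job is handed in: the lever rests in the third notch after home (0.628 rad, within 0.05 rad), after having been in the home notch (below 0.05 rad for 0.2 s) (value of joint lever between 0.5782 and 0.6782 rad and not (velocity of joint lever above 0.05 rad/s) and velocity of joint lever above -0.05 rad/s); the robot touches nothing.
It fails at once if the lever runs on towards the fourth notch (past 0.75 rad) (value of joint lever above 0.75 rad).
It fails at once if the splitter or its lever is gripped or forced (fingers press with more than 30 N) (contact force between splitter and the fingers above 30 N).
It fails at once if a shoe last is moved more than 20 mm or lifted (distance of any of last_left_mid, last_right_mid from where it was at the start of the episode above 0.02 m).
It fails at once if a tool (hammer, awl, pincers) is moved more than 20 mm or lifted (distance of any of hammer_grip, awl, pincers from where it was at the start of the episode above 0.02 m).
It fails at once if the spool or the tin is moved more than 20 mm or lifted (distance of any of spool_mid, tin_mid from where it was at the start of the episode above 0.02 m).
It also fails if it takes over 48 s, if anything falls off the work surface, if the arm or the gripper's body presses on something with over 40 N, if the wrist force passes 120 N, or if a joint passes its speed limit or range.

### The arm

A 7-joint arm with a two-finger parallel gripper is mounted at the origin on the work surface. World frame = base frame: x ahead of the robot, y to its left, z up, the work surface at z = 0. Lengths are in m, angles in rad, forces in N, time in s.
With the tool pointing down it reaches from about 0.425 to 0.95 m from the base axis. Payload 4.7 kg.
Tool frame: the origin (TCP) lies midway between the tips of the shut fingers; the grasp point (between the pads) lies 19 mm behind it; z points along the fingers, y is the direction in which the jaws open and shut (so a half turn about z gives the same grasp; the last joint's range is limited). The gripper opens to 85 mm and grips with 20 to 120 N. Pads are 22 mm wide; open, the fingers measure 114 mm over their backs; the gripper's body (76 mm by 85 mm) begins 54 mm behind the grasp point. The pads swing forward as they close: fully open they stand 13 mm farther back than shut.
Start: joints at [-1.22, 0.469, -0.049, 1.532, 0.024, 1.141, -0.082], TCP at [0.25, 0.627, 0.231] pointing down, gripper open.
Joint ranges: [-2.59, 2.59], [-0.33, 1.99], [-1.39, 1.29], [0.1, 2.45], [-1.04, 4.18], [0.21, 1.99], [-2.66, 2.66]. Speed limits (rad/s): [2.57, 2.57, 3.14, 3.14, 3.14, 3.14, 3.14].

### API

Orientations are given as a unit quaternion [w, x, y, z].
In Python, from rig import bot, vision gives the robot as it stands.
- The arm moves only by the tool step_arm, never from a script. Its argument "increments" is a list of rows, each an object with "linear": the shift along the tool's x, y, z in mm, a list of three; "roll": the turn about the tool's z in degrees; "hand": the finger opening in mm, from 0 to 85.4. In form: [{"linear": [tx, ty, tz], "roll": roll, "hand": hand}, ...]. A call has 1 to 20 rows; each row shifts and turns the commanded pose from where the row before left it, along the tool's axes as they then stand; what a row does not reach is not made up. A row lasts 1/8 s, in which the tool goes at most 62.5 mm and 10.7 degrees, less where a joint would pass 70% of its speed; a pose out of reach is approached as far as the arm can. A call with a gripper value outside its range is refused whole. The fingers move at their own pace and stop on an object; the grip force is fixed at half the most. Time passes only in rows, so rows that do not move let the fingers close. It gives the time, the measured TCP pose, the force and the opening at its end, in the units of the state.
- bot.get_state(): the state, without advancing time (a new reading comes with each control period).
- vision.get_image(name): name is "scene" or "top" or "wrist"; returns (picture, depth): 420x560x3 uint8, red, green, blue; 420x560 float32, m along the optical axis (not along the pixel's ray), 0 where there is no reading.
- vision.camera_params(name): a dict with "camera_matrix" (3x3 intrinsics, pixels), "k1" (the pictures are not rectified: a ray, as slopes to the right and down, at radius r is drawn at 1 + k1 r^2 times it, then the intrinsics apply), "xyz" and "attitude" of the camera in the world; the wrist camera has in their place "mount" (4x4, takes a point from camera to tool coordinates, whose origin is the TCP and whose axes are the flange's). Camera axes: x right, y up, looking along -z (the intrinsics and any distortion apply to the point x, -y, -z); pixel columns grow to the right and rows downward; lengths in m; the calibration is good to about 2 mm. A picture is of the moment at which its call begins: read the wrist's pose just before it. camera_params takes no time and is no camera call.
- bot.hand_in(): hands the job in, once; it reports no verdict.
The state is a dict: "t": time; "joint_positions": joint angles; "qvel": joint speeds; "tau": joint torques, N m; "eef_pos": TCP position; "tcp_rot": TCP orientation; "wrist_force": force on the tool from outside, world axes, zero at the start; "ft_torque": the same for the moment, N m; "finger_gap": opening from 0.0 (shut) to 1.0 (fully open).
Only numpy, scipy, OpenCV 4.12 (cv2) and the standard library are available. Lean on these libraries where they do the work, as an engineer would, in place of code of your own. Each camera call takes 0.05 s, during which the arm holds its last target.

## Working session

There is one attempt and no reset: what is moved stays moved. The work goes in short steps, Python scripts to look and compute and a tool call to move; the robot and the scene stay as the last step left them, time stands still between calls to the robot, and variables do not carry over. Pictures are saved under pics/ and viewed, and the job is handed in when it is done.

Besides the shell and the picture viewer there is one more tool, called after ">>>" by a JSON object that holds its "fn" and its "kwargs", one argument or row to a line. step_arm: Moves the arm, as the interface text tells. Its arguments: {"type":"object","properties":{"increments":{"type":"array","items":{"type":"object","properties":{"linear":{"type":"array","items":{"type":"number"}},"roll":{"type":"number"},"hand":{"type":"number"}}}}},"required":["increments"]}

```bash
ls; mkdir -p pics
python3 - <<'E'
from rig import bot, vision
import cv2,numpy as np,json
s=bot.get_state(); print(s)
for n in ["scene","top","wrist"]:
    p,d=vision.get_image(n); cv2.imwrite(f"pics/{n}0.png",p[:,:,::-1]); np.savez(f"pics/{n}0.npz",p=p,d=d)
    print(n,vision.camera_params(n))
E
```

```text
pics
{'t': 0.0, 'joint_positions': array([-1.21990685,  0.46942431, -0.04860065,  1.5337183 ,  0.02408152,
        1.14102402, -0.08230575]), 'qvel': array([-1.50193604e-03,  2.20001679e-04,  5.55632584e-04,  9.91902794e-04,
        2.93376854e-05,  1.19191409e-03, -1.21686521e-03]), 'tau': array([-1.05154454e-04, -5.10308826e+01, -4.66067204e-02, -2.37723863e+01,
        1.05545431e-02,  7.24238867e-03, -1.24615420e-05]), 'eef_pos': array([0.24999825, 0.62634555, 0.23026268]), 'tcp_rot': array([-1.60078244e-04,  1.88743748e-01,  9.82025869e-01, -9.81577781e-04]), 'wrist_force': array([-0.17584404, -0.22771287, -0.51949294]), 'ft_torque': array([ 0.04979456, -0.02445076, -0.02153591]), 'finger_gap': 0.9974461017505678}
scene {'camera_matrix': array([[405.66908911,   0.        , 281.33718635],
       [  0.        , 405.66908911, 211.90381638],
       [  0.        ,   0.        ,   1.        ]]), 'k1': -0.1101967236051811, 'xyz': array([ 1.12926434, -0.04008964,  0.96391405]), 'attitude': array([0.70369745, 0.20597923, 0.20082557, 0.64965494])}
top {'camera_matrix': array([[425.54400462,   0.        , 282.49508796],
       [  0.        , 425.54400462, 208.68941833],
       [  0.        ,   0.        ,   1.        ]]), 'k1': 0.003560128710768985, 'xyz': array([ 0.51459533, -0.01422791,  1.03714493]), 'attitude': array([-0.69634291, -0.02818313,  0.03522212,  0.71629021])}
wrist {'camera_matrix': array([[369.62744508,   0.        , 284.06266592],
       [  0.        , 369.62744508, 210.80242857],
       [  0.        ,   0.        ,   1.        ]]), 'k1': -0.07781093107184592, 'mount': array([[ 5.13977322e-04,  9.54775417e-01,  2.97327494e-01,
         7.45554285e-02],
       [ 9.99999750e-01, -3.46449142e-04, -6.16142379e-04,
         5.46848820e-05],
       [-4.85268741e-04,  2.97327736e-01, -9.54775357e-01,
        -1.41530998e-01],
       [ 0.00000000e+00,  0.00000000e+00,  0.00000000e+00,
         1.00000000e+00]])}
```

View pics/scene0.png

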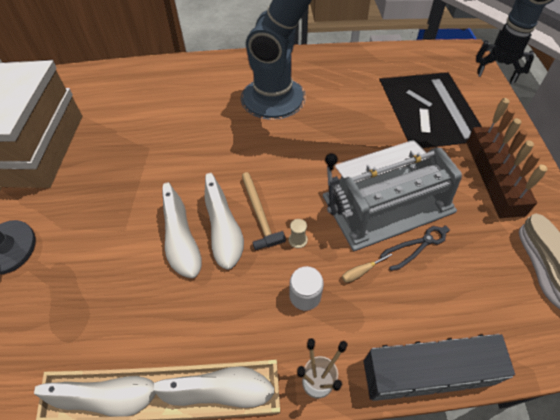

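View pics/top0.png

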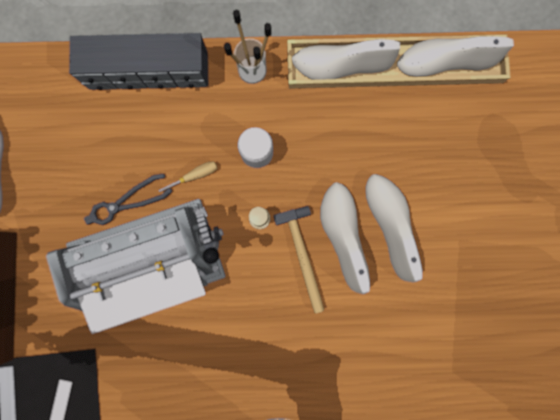

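View pics/wrist0.png

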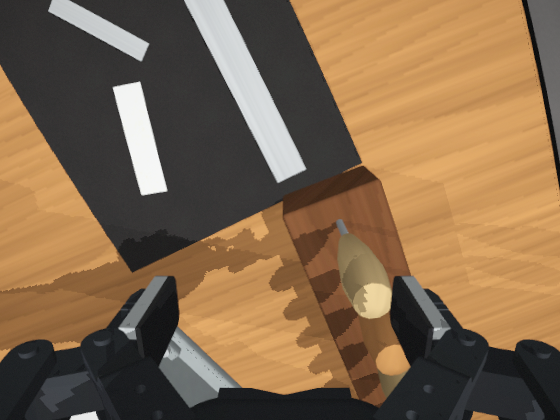

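The scene view shows the black ball knob at about (331,160). In the top view it is at about (210,255), with the white feed plate facing the robot, the spool at (259,217), the hammer and lasts to its right, and the tin at (256,147). Next I'll measure the positions.

```bash
cat > h.py <<'E'
import numpy as np,cv2
from scipy.spatial.transform import Rotation as R
from rig import bot,vision
def pose(n,state=None):
    c=vision.camera_params(n)
    if n!="wrist":
        return c, R.from_quat(np.roll(c["attitude"],-1)).as_matrix(), c["xyz"]
    T=R.from_quat(np.roll(state["tcp_rot"],-1)).as_matrix()
    return c, T@c["mount"][:3,:3], state["eef_pos"]+T@c["mount"][:3,3]
def und(c,px):
    K=c["camera_matrix"]; px=np.atleast_2d(px).astype(float)
    return cv2.undistortPoints(px.reshape(-1,1,2),K,np.array([c["k1"],0,0,0,0])).reshape(-1,2)
def rays(n,px,state=None):
    c,M,o=pose(n,state); u=und(c,px)
    d=np.c_[u[:,0],-u[:,1],-np.ones(len(u))]@M.T
    return o,d     # depth-scaled: o+depth*d
def plane(n,px,z,state=None):
    o,d=rays(n,px,state); return o+d*((z-o[2])/d[:,2])[:,None]
def cross(o1,d1,o2,d2):
    A=np.c_[d1,-d2]; t=np.linalg.lstsq(A,o2-o1,rcond=None)[0]
    a=o1+t[0]*d1;b=o2+t[1]*d2
    return (a+b)/2,np.linalg.norm(a-b)
def cloud(n,p,d,state=None):
    v,u=np.mgrid[0:420,0:560]; px=np.c_[u.ravel(),v.ravel()]
    o,r=rays(n,px,state); return (o+r*d.reshape(-1,1)).reshape(420,560,3)
E
python3 - <<'E'
from h import *
for n,box in [("top",(185,225,235,285)),("scene",(315,140,348,180))]:
    z=np.load(f"pics/{n}0.npz");p,d=z["p"],z["d"]
    C=cloud(n,p,d); np.save(f"pics/{n}C.npy",C)
    im=cv2.resize(p[box[1]:box[3],box[0]:box[2]],None,fx=10,fy=10,interpolation=0)
    cv2.imwrite(f"pics/{n}_knob.png",im[:,:,::-1])
    m=(p.max(2)<45)&(C[:,:,2]>0.17)&(C[:,:,2]<.28)&(d>0)
    m[:box[1]]=0;m[box[3]:]=0;m[:,:box[0]]=0;m[:,box[2]:]=0
    k,l,st,ce=cv2.connectedComponentsWithStats(m.astype(np.uint8))
    for i in range(1,k):
        if st[i,4]>20: print(n,st[i],ce[i],C[l==i].mean(0),C[l==i].max(0),C[l==i].min(0))
E
```

```text
top [203 248  16  16 193] [210.33678756 255.25388601] [0.50300254 0.11351403 0.23937641] [0.5165195  0.12794679 0.24623864] [0.48852214 0.10013418 0.22996522]
scene [325 154  12  16 122] [330.69672131 160.2704918 ] [0.51187512 0.11229272 0.23329114] [0.52079287 0.12507246 0.2443042 ] [0.49726449 0.09972687 0.20819038]
```

Run:
```python
import cv2,numpy as np
for n,(a,b,c,d),f in [("top",(40,190,240,340),4),("scene",(310,130,470,250),5)]:
    p=np.load(f"pics/{n}0.npz")["p"]
    cv2.imwrite(f"pics/{n}_z.png",cv2.resize(p[b:d,a:c],None,fx=f,fy=f,interpolation=2)[:,:,::-1])
```

```text
(no output)
```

View pics/top_z.png

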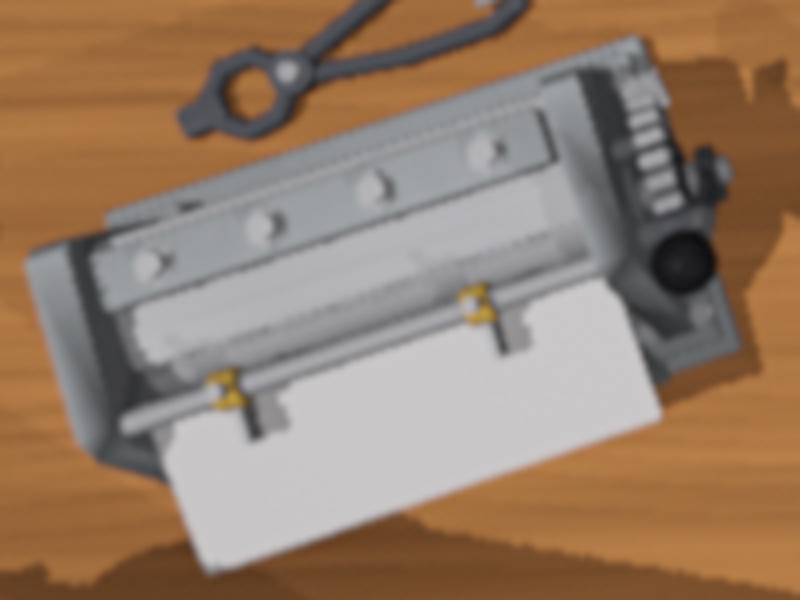

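View pics/scene_z.png

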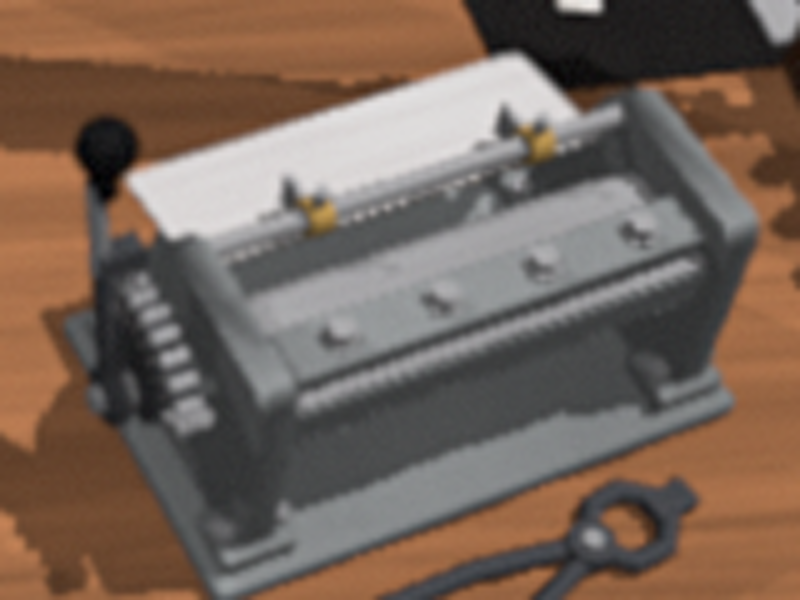

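Run:
```python
from h import *
pk={"top":(210.34,255.25),"scene":(330.9,159.8)}
# knob mask: largest circle fit, from dark bounding boxes
o1,d1=rays("top",[(210.3,255.2)]);o2,d2=rays("scene",[(330.8,160)])
k,e=cross(o1,d1[0],o2,d2[0]);print("knob",k,e)
z=np.load("pics/top0.npz");p,d=z["p"],z["d"];C=np.load("pics/topC.npy")
m=(p.min(2)>175); m[:240]=0;m[:, :60]=0;m[:,215:]=0;m[335:]=0
l,lab,st,_=cv2.connectedComponentsWithStats(m.astype(np.uint8));i=1+st[1:,4].argmax();print(st[i])
P=C[lab==i];print("feed z",P[:,2].min(),P[:,2].max())
# front edge (nearest the robot): per column lowest pixel
ys,xs=np.where(lab==i)
f=[]
for x in range(85,200):
    c=ys[xs==x]
    if len(c): f.append((x,c.max()))
f=np.array(f); Q=C[f[:,1]-1,f[:,0]]
q=Q[(f[:,0]>100)&(f[:,0]<190)]
v=np.linalg.svd(q-q.mean(0))[2][0];print("front edge dir",v,np.degrees(np.arctan2(v[1],v[0])))
# sole/machine back edges : points px by eye
g=lambda a,b:(40+a/4,190+b/4)
for nm,A,B,zz in [("soleback",g(110,213),g(640,38),.01),("guidebar",g(130,425),g(600,270),.14),("clampback",g(110,240),g(545,100),.13)]:
    W=plane("top",[A,B],zz);w=W[0]-W[1];print(nm,W[:,:2],np.degrees(np.arctan2(w[1],w[0])),np.linalg.norm(w))
W=plane("top",[g(722,170)],.085);print("pivot bolt end",W, C[int(190+170/4),int(40+722/4)])
for nm,px in [("spool",(259,216)),("tin",(256,146)),("hammerhead",(293,215)),("awl handle",(203,172)),("lastL",(345,235))]:
    print(nm,C[px[1],px[0]])
```

```text
knob [0.5028335  0.11539715 0.22367337] 0.0014046676751585437
[  81  260  124   71 4223]
feed z 0.1003084255773391 1.0371449291127797
front edge dir [ 0.16388264 -0.3990503   0.90216481] -67.67294313935153
soleback [[0.53813879 0.49096051]
 [0.63474906 0.17346036]] 106.92417629255718 0.33187330410180677
guidebar [[0.4255496  0.41489915]
 [0.49811204 0.171933  ]] 106.62838468886153 0.25357022022566134
clampback [[0.52117521 0.43170198]
 [0.58885359 0.2024359 ]] 106.44637596147355 0.23904664358184877
pivot bolt end [[0.55059859 0.1149301  0.085     ]] [0.55133218 0.11457845 0.09558931]
spool [0.58572737 0.02855874 0.07663906]
tin [0.74236809 0.03071624 0.09559379]
hammerhead [ 0.58971527 -0.05025722  0.02442658]
awl handle [0.69873262 0.16226167 0.02793043]
lastL [ 0.53721946 -0.16359061  0.08131964]
```

The stereo knob measurement gives (0.503, 0.115, 0.224). The pivot bolt end, 46 mm further along machine x (yaw about 16.7°), puts the lever in notch 1 with the pivot at about (0.547, 0.128). I'll lift, shut the fingers and roll the tool so that tool x = −machine x.

>>> {"fn": "step_arm", "kwargs": {
  "increments": [
    {"linear": [0,0,-40],"roll": 0,"hand": 0},
    {"linear": [0,0,-40],"roll": -6.5,"hand": 0},
    {"linear": [0,0,-30],"roll": -8,"hand": 0},
    {"linear": [0,0,0],"roll": -8,"hand": 0},
    {"linear": [0,0,0],"roll": -8,"hand": 0},
    {"linear": [0,0,0],"roll": -8,"hand": 0}
  ]
}}

```text
t: 0.9
eef_pos: [0.2502, 0.6267, 0.3409]
tcp_rot: [-0.0, -0.148, 0.989, -0.0]
wrist_force: [0.6, -0.7, 0.4]
finger_gap: 0.003
```

>>> {"fn": "step_arm", "kwargs": {
  "increments": [
    {"linear": [-9,-33,0],"hand": 0},
    {"linear": [-11,-42,0],"hand": 0},
    {"linear": [-11,-42,0],"hand": 0},
    {"linear": [-11,-42,0],"hand": 0},
    {"linear": [-11,-42,0],"hand": 0},
    {"linear": [-11,-42,0],"hand": 0},
    {"linear": [-11,-42,0],"hand": 0},
    {"linear": [-11,-42,0],"hand": 0},
    {"linear": [-11,-42,0],"hand": 0},
    {"linear": [-11,-42,0],"hand": 0},
    {"linear": [-11,-42,0],"hand": 0},
    {"linear": [-11,-42,0],"hand": 0},
    {"linear": [-11,-42,0],"hand": 0},
    {"linear": [-9,-26,0],"hand": 0},
    {"linear": [0,0,0],"hand": 0},
    {"linear": [0,0,0],"hand": 0},
    {"linear": [0,0,0],"hand": 0}
  ]
}}

```text
invalid input
```

>>> {"fn": "step_arm", "kwargs": {
  "increments": [
    {"linear": [-9,-33,0],"roll": 0,"hand": 0},
    {"linear": [-11,-42,0],"roll": 0,"hand": 0},
    {"linear": [-11,-42,0],"roll": 0,"hand": 0},
    {"linear": [-11,-42,0],"roll": 0,"hand": 0},
    {"linear": [-11,-42,0],"roll": 0,"hand": 0},
    {"linear": [-11,-42,0],"roll": 0,"hand": 0},
    {"linear": [-11,-42,0],"roll": 0,"hand": 0},
    {"linear": [-11,-42,0],"roll": 0,"hand": 0},
    {"linear": [-11,-42,0],"roll": 0,"hand": 0},
    {"linear": [-11,-42,0],"roll": 0,"hand": 0},
    {"linear": [-11,-42,0],"roll": 0,"hand": 0},
    {"linear": [-11,-42,0],"roll": 0,"hand": 0},
    {"linear": [-11,-42,0],"roll": 0,"hand": 0},
    {"linear": [-9,-26,0],"roll": 0,"hand": 0},
    {"linear": [0,0,0],"roll": 0,"hand": 0},
    {"linear": [0,0,0],"roll": 0,"hand": 0},
    {"linear": [0,0,0],"roll": 0,"hand": 0}
  ]
}}

```text
t: 3.02
eef_pos: [0.5553, 0.1326, 0.3413]
tcp_rot: [-0.0, -0.147, 0.989, 0.0]
wrist_force: [-0.1, -0.4, -0.5]
finger_gap: -0.003
```

```bash
cat >> h.py <<'E'
P=np.array([.547,.128]);a=np.radians(16.7)
def mach(xy): 
    v=np.array(xy)[:2]-P; return np.array([v@[np.cos(a),np.sin(a)],v@[-np.sin(a),np.cos(a)]])*1000
E
python3 - <<'E'
from h import *
s=bot.get_state();print(s["t"],s["eef_pos"],mach(s["eef_pos"]),s["tcp_rot"],s["wrist_force"],s["joint_positions"])
for n in ["wrist","scene"]:
    p,d=vision.get_image(n);cv2.imwrite(f"pics/{n}1.png",p[:,:,::-1]);np.savez(f"pics/{n}1.npz",p=p,d=d)
E
```

```text
3.025 [0.55528973 0.1325656  0.34126897] [9.2520651  1.99088755] [-1.46774578e-04 -1.46890287e-01  9.89152722e-01  3.38780457e-04] [-0.06277922 -0.41947574 -0.45504187] [-0.40952895  0.21837298  0.1242215   1.64055353 -0.02872638  1.28460383
  1.58553231]
```

View pics/wrist1.png

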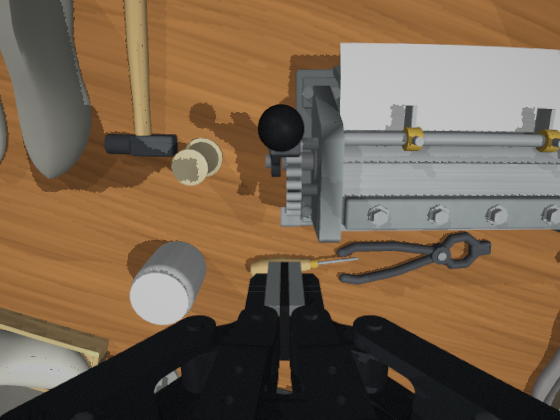

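View pics/scene1.png

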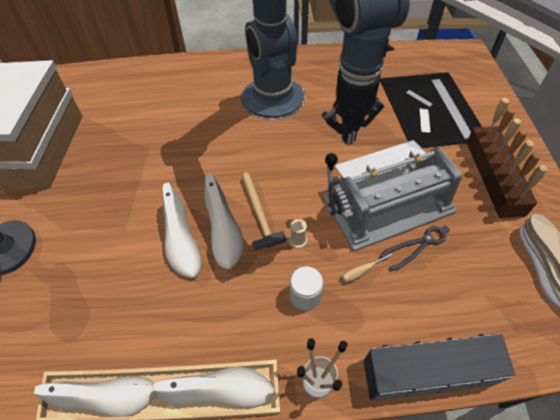

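The wrist view shows the machine lined up with the tool. The knob is at (281,128), in line with the shut fingers at (285,270). I'll check the knob position from this view.

Run:
```python
from h import *
s=bot.get_state()
z=np.load("pics/wrist1.npz");p,d=z["p"],z["d"];C=cloud("wrist",p,d,s)
m=(p.max(2)<45)&(d>0)&(C[...,2]>.19)&(C[...,2]<.27);m[170:]=0
ys,xs=np.where(m);print(xs.min(),xs.max(),ys.min(),ys.max())
Q=C[m]
A=np.c_[2*Q,np.ones(len(Q))];b=(Q**2).sum(1);sol=np.linalg.lstsq(A,b,rcond=None)[0]
print("sphere",sol[:3],np.sqrt(sol[3]+sol[:3]@sol[:3]),mach(sol[:3]))
print("plane",plane("wrist",[((xs.min()+xs.max())/2,(ys.min()+ys.max())/2)],.2277,s))
# bolt end
for px in [(268,161),(262,161)]: print(C[px[1],px[0]],mach(C[px[1],px[0]]))
# project tcp in scene
c,M,o=pose("scene");v=M.T@(s["eef_pos"]-o);x,y=v[0]/-v[2],-v[1]/-v[2];r=1+c["k1"]*(x*x+y*y);print(405.67*x*r+281.3,405.67*y*r+211.9)
# quadrant ticks etc: sole corners on bench side edges direction from frames line
W=plane("wrist",[(347,198),(560,198)],.14,s);w=W[1]-W[0];print(np.degrees(np.arctan2(w[1],w[0])))
```

```text
258 303 104 151
sphere [0.50452279 0.11363927 0.22736155] 0.015311587879236288 [-44.81233838  -1.54876048]
plane [[0.50426942 0.1133958  0.2277    ]]
[0.55279728 0.11276458 0.09001189] [  1.17470883 -16.25873944]
[ 0.57094857  0.10590942 -0.00077113] [ 16.59051479 -28.04072806]
347.4568455909016 141.65071924860757
107.03962085920233
```

The sphere fit gives the knob at (0.5045, 0.1136, 0.2274) with r = 15.3 mm, so it agrees with notch 1. Now I'll descend behind the knob.

>>> {"fn": "step_arm", "kwargs": {
  "increments": [
    {"linear": [0,-3,20],"roll": 0,"hand": 0},
    {"linear": [0,0,35],"roll": 0,"hand": 0},
    {"linear": [0,0,35],"roll": 0,"hand": 0},
    {"linear": [0,0,25],"roll": 0,"hand": 0},
    {"linear": [0,0,14],"roll": 0,"hand": 0},
    {"linear": [0,0,0],"roll": 0,"hand": 0},
    {"linear": [5,0,0],"roll": 0,"hand": 0},
    {"linear": [8,0,0],"roll": 0,"hand": 0},
    {"linear": [8,0,0],"roll": 0,"hand": 0},
    {"linear": [0,0,0],"roll": 0,"hand": 0}
  ]
}}

```text
t: 4.38
eef_pos: [0.5362, 0.1218, 0.2128]
tcp_rot: [0.0, -0.145, 0.989, 0.0]
wrist_force: [-0.2, -0.4, -0.1]
finger_gap: -0.002
```

>>> {"fn": "step_arm", "kwargs": {
  "increments": [
    {"linear": [3,0,0],"roll": 0,"hand": 0},
    {"linear": [3,0,0],"roll": 0,"hand": 0},
    {"linear": [3,0,0],"roll": 0,"hand": 0},
    {"linear": [0,0,0],"roll": 0,"hand": 0}
  ]
}}

```text
t: 4.88
eef_pos: [0.5287, 0.1196, 0.2123]
tcp_rot: [0.001, -0.146, 0.989, 0.0]
wrist_force: [3.1, 1.0, -1.7]
finger_gap: 0.003
```

>>> {"fn": "step_arm", "kwargs": {
  "increments": [
    {"linear": [3,0,0],"roll": 0,"hand": 0},
    {"linear": [3,0,0],"roll": 0,"hand": 0},
    {"linear": [3,0,0],"roll": 0,"hand": 0},
    {"linear": [0,0,0],"roll": 0,"hand": 0}
  ]
}}

```text
t: 5.38
eef_pos: [0.5185, 0.1166, 0.2122]
tcp_rot: [-0.001, -0.146, 0.989, -0.0]
wrist_force: [0.1, -0.5, 0.5]
finger_gap: -0.0
```

```bash
cat >> h.py <<'E'
def look(tag,box=(290,100,460,240)):
    s=bot.get_state();p,d=vision.get_image("scene");np.savez(f"pics/{tag}.npz",p=p,d=d)
    a0,b,c,e=box;cv2.imwrite(f"pics/{tag}.png",cv2.resize(p[b:e,a0:c],None,fx=4,fy=4,interpolation=2)[:,:,::-1])
    print(s["t"],s["eef_pos"],mach(s["eef_pos"]),s["wrist_force"])
    C=cloud("scene",p,d);return s,p,d,C
E
python3 - <<'E'
from h import *
look("a1")
s=bot.get_state();p,d=vision.get_image("wrist");cv2.imwrite("pics/w2.png",p[:,:,::-1])
E
```

```text
5.375 [0.51847145 0.1166399  0.21215035] [-30.58973411  -2.68297563] [ 0.12376532 -0.46548275  0.51932008]
```

View pics/a1.png

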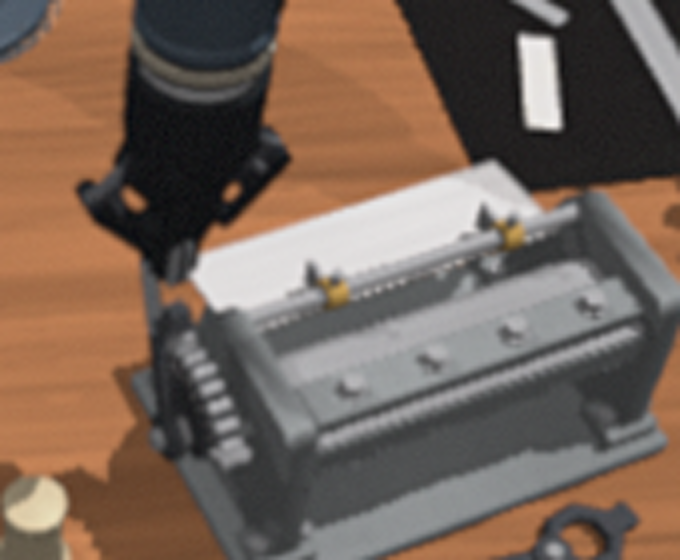

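View pics/w2.png

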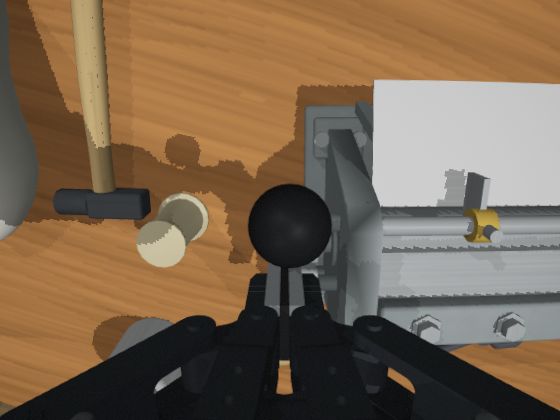

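The wrist view has the knob clearly at (290,226), just ahead of the fingertips. I'll fit it to get the lever angle.

```bash
cat >> h.py <<'E'
def knob(tag="k"):
    s=bot.get_state();p,d=vision.get_image("wrist")
    cv2.imwrite(f"pics/{tag}.png",p[:,:,::-1])
    C=cloud("wrist",p,d,s)
    M=np.apply_along_axis(lambda v:0,2,C[:1]) if 0 else None
    v=C[...,:2]-P; mx=(v@[np.cos(a),np.sin(a)])*1000;my=(v@[-np.sin(a),np.cos(a)])*1000
    m=(p.max(2)<45)&(d>0)&(C[...,2]>.2)&(C[...,2]<.262)&(abs(my+1.5)<20)&(mx<45)&(mx>-110)
    tm=mach(s["eef_pos"])
    m&=(abs(mx-tm[0])>12.5)   # drop the fingers
    k,l,st,ce=cv2.connectedComponentsWithStats(m.astype(np.uint8));i=1+st[1:,4].argmax()
    Q=C[l==i]
    # known radius 16 mm sphere: robust fit
    from scipy.optimize import least_squares
    x0=Q.mean(0)-[0,0,.008]
    r=least_squares(lambda c:(np.linalg.norm(Q-c,axis=1)-.0155),x0,loss="soft_l1",f_scale=.001)
    c=r.x;mm=mach(c)
    print("t",s["t"],"tcp",s["eef_pos"].round(4),"mach",tm.round(1),"F",s["wrist_force"].round(1),"n",st[i])
    print("knob",c.round(4),"mach",mm.round(1),"lever by x",np.arcsin(np.clip((mm[0]-1.6)/150,-1,1))+.5236,"|front z",np.arccos(np.clip((c[2]-.085)/.15,-1,1)))
E
python3 - <<'E'
from h import *
knob("k1")
E
```

```text
t 5.475 tcp [0.5188 0.1168 0.2122] mach [-30.3  -2.6] F [ 0.5 -0.5 -0.4] n [ 248  183   84   84 5323]
knob [0.491  0.1099 0.2218] mach [-58.8  -1.2] lever by x 0.10885036022583228 |front z 0.42310186003137573
```

The lever reads about 0.10, at the crest, so I'll keep pushing gently.

>>> {"fn": "step_arm", "kwargs": {
  "increments": [
    {"linear": [3,0,0],"roll": 0,"hand": 0},
    {"linear": [3,0,0],"roll": 0,"hand": 0},
    {"linear": [2,0,0],"roll": 0,"hand": 0},
    {"linear": [0,0,0],"roll": 0,"hand": 0},
    {"linear": [0,0,0],"roll": 0,"hand": 0}
  ]
}}

```text
t: 6.15
eef_pos: [0.5119, 0.1146, 0.2123]
tcp_rot: [0.0, -0.146, 0.989, 0.0]
wrist_force: [-0.2, 0.1, -0.1]
finger_gap: 0.001
```

```bash
python3 -c "
from h import *
knob('k2')"
```

```text
t 6.15 tcp [0.5119 0.1146 0.2123] mach [-37.5  -2.8] F [-0.2  0.1 -0.1] n [ 250  159   80   80 5007]
knob [0.4767 0.1055 0.2142] mach [-73.8  -1.3] lever by x -0.003319276295715823 |front z 0.5333027125056162
```

The lever has dropped into home (≈0.00, knob z 0.2142), and the fingers are 9 mm clear of it. Next I'll raise over the knob and come down in front.

>>> {"fn": "step_arm", "kwargs": {
  "increments": [
    {"linear": [-4,0,-10],"roll": 0,"hand": 0},
    {"linear": [0,0,-25],"roll": 0,"hand": 0},
    {"linear": [0,0,-30],"roll": 0,"hand": 0},
    {"linear": [0,0,0],"roll": 0,"hand": 0},
    {"linear": [15,0,0],"roll": 0,"hand": 0},
    {"linear": [25,0,0],"roll": 0,"hand": 0},
    {"linear": [25,1,0],"roll": 0,"hand": 0},
    {"linear": [14,1,0],"roll": 0,"hand": 0},
    {"linear": [0,0,0],"roll": 0,"hand": 0},
    {"linear": [0,0,0],"roll": 0,"hand": 0}
  ]
}}

```text
t: 7.45
eef_pos: [0.44, 0.0951, 0.2773]
tcp_rot: [0.0, -0.146, 0.989, 0.0]
wrist_force: [-0.1, 0.3, 0.3]
finger_gap: 0.001
```

Run:
```python
from h import *
s=bot.get_state();print(s["t"],s["eef_pos"],mach(s["eef_pos"]),s["wrist_force"],s["joint_positions"])
look("a2")
p,d=vision.get_image("wrist");cv2.imwrite("pics/w3.png",p[:,:,::-1])
```

```text
7.45 [0.4399598  0.09509855 0.27728532] [-111.98008748   -0.75461856] [-0.09132095  0.33096018  0.2790418 ] [-0.41145196  0.04980871  0.10950348  1.9831194  -0.00612417  1.10851416
  1.56371446]
7.45 [0.4399598  0.09509855 0.27728532] [-111.98008748   -0.75461856] [-0.09132095  0.33096018  0.2790418 ]
```

View pics/a2.png

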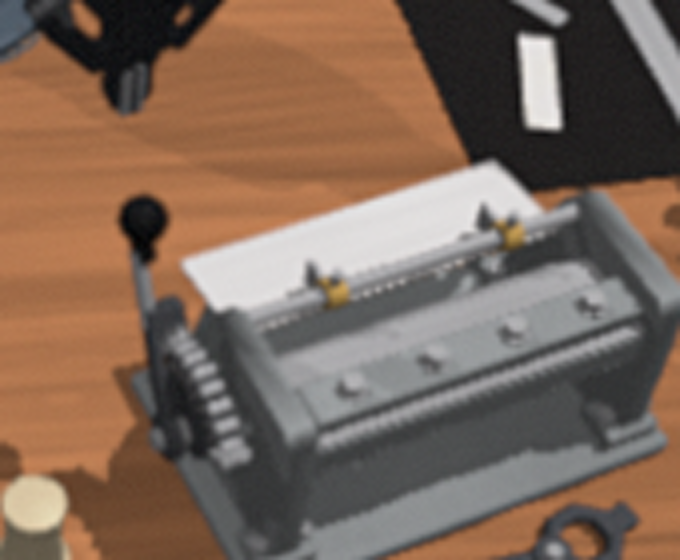

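View pics/w3.png

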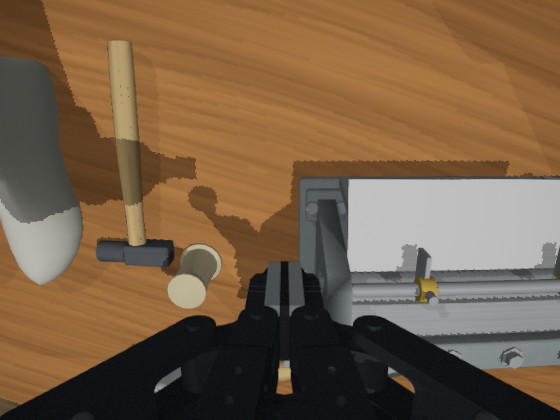

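The scene view shows the knob free at home and the fingers well in front of it. I'll descend and push backwards.

>>> {"fn": "step_arm", "kwargs": {
  "increments": [
    {"linear": [0,0,20],"roll": 0,"hand": 0},
    {"linear": [0,0,30],"roll": 0,"hand": 0},
    {"linear": [0,0,20],"roll": 0,"hand": 0},
    {"linear": [0,0,0],"roll": 0,"hand": 0},
    {"linear": [-4,0,0],"roll": 0,"hand": 0},
    {"linear": [-4,0,0],"roll": 0,"hand": 0},
    {"linear": [-3,0,0],"roll": 0,"hand": 0},
    {"linear": [-3,0,0],"roll": 0,"hand": 0},
    {"linear": [0,0,0],"roll": 0,"hand": 0}
  ]
}}

```text
t: 8.68
eef_pos: [0.451, 0.0983, 0.2071]
tcp_rot: [-0.002, -0.145, 0.989, -0.0]
wrist_force: [-6.1, -1.1, 4.6]
finger_gap: -0.001
```

>>> {"fn": "step_arm", "kwargs": {
  "increments": [
    {"linear": [-3,0,0],"roll": 0,"hand": 0},
    {"linear": [-3,0,0],"roll": 0,"hand": 0},
    {"linear": [-3,0,0],"roll": 0,"hand": 0},
    {"linear": [-3,0,0],"roll": 0,"hand": 0},
    {"linear": [0,0,0],"roll": 0,"hand": 0}
  ]
}}

```text
t: 9.3
eef_pos: [0.4648, 0.1025, 0.2075]
tcp_rot: [0.001, -0.146, 0.989, 0.0]
wrist_force: [0.1, -0.4, -0.1]
finger_gap: -0.001
```

```bash
cat >> h.py <<'E'
def knobscene(tag):
    s,p,d,C=look(tag)
    v=C[...,:2]-P; mx=(v@[np.cos(a),np.sin(a)])*1000;my=(v@[-np.sin(a),np.cos(a)])*1000
    tm=mach(s["eef_pos"])
    m=(p.max(2)<60)&(d>0)&(C[...,2]>.195)&(C[...,2]<.262)&(abs(my+1.5)<20)&(mx<60)&(mx>tm[0]+13)
    Q=C[m]
    from scipy.optimize import least_squares
    x0=Q.mean(0)-[.008,0,.006]
    r=least_squares(lambda c:(np.linalg.norm(Q-c,axis=1)-.0155),x0,loss="soft_l1",f_scale=.002)
    mm=mach(r.x);print("n",m.sum(),"knob",r.x.round(4),"mach",mm.round(1),"gap to finger",(mm[0]-27-tm[0]).round(1),"lever x",np.arcsin((mm[0]-1.6)/150)+.5236)
E
python3 -c "
from h import *
knobscene('b1')"
```

```text
9.3 [0.46477552 0.10250841 0.20748625] [-86.08173651  -0.78834517] [ 0.05479787 -0.44402376 -0.08614175]
n 145 knob [0.492  0.1107 0.2219] mach [-57.6  -0.7] gap to finger 1.5 lever x 0.11771173029880111
```

View pics/b1.png

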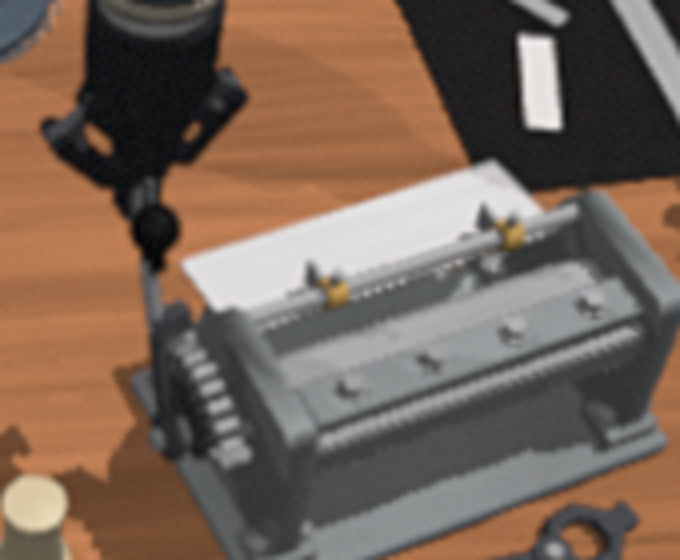

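The lever is at the first crest (≈0.11), in agreement with the model. Continuing.

>>> {"fn": "step_arm", "kwargs": {
  "increments": [
    {"linear": [-3,0,0],"roll": 0,"hand": 0},
    {"linear": [-3,0,0],"roll": 0,"hand": 0},
    {"linear": [0,0,0],"roll": 0,"hand": 0},
    {"linear": [0,0,0],"roll": 0,"hand": 0}
  ]
}}

```text
t: 9.85
eef_pos: [0.4702, 0.1042, 0.2072]
tcp_rot: [0.0, -0.146, 0.989, 0.0]
wrist_force: [0.0, -0.6, -0.8]
finger_gap: -0.0
```

```bash
python3 -c "
from h import *
knobscene('b2')"
```

```text
9.85 [0.47022884 0.10416117 0.20724546] [-80.38348266  -0.77236515] [ 0.03664373 -0.64779351 -0.76106091]
n 152 knob [0.5044 0.1142 0.2274] mach [-44.8  -1. ] gap to finger 8.6 lever x 0.20896153690065128
```

>>> {"fn": "step_arm", "kwargs": {
  "increments": [
    {"linear": [-4,0,0],"roll": 0,"hand": 0},
    {"linear": [-4,0,0],"roll": 0,"hand": 0},
    {"linear": [-3,0,0],"roll": 0,"hand": 0},
    {"linear": [-3,0,0],"roll": 0,"hand": 0},
    {"linear": [-3,0,0],"roll": 0,"hand": 0},
    {"linear": [0,0,0],"roll": 0,"hand": 0}
  ]
}}

```text
t: 10.65
eef_pos: [0.486, 0.1089, 0.2072]
tcp_rot: [-0.001, -0.146, 0.989, -0.0]
wrist_force: [-2.5, 0.5, 2.0]
finger_gap: -0.001
```

```bash
python3 -c "
from h import *
knobscene('b3')"
```

```text
10.65 [0.48600481 0.10891849 0.20719627] [-63.90583675  -0.7490924 ] [-2.45679492  0.51106009  1.97884834]
n 150 knob [0.5126 0.1167 0.23  ] mach [-36.2  -0.9] gap to finger 0.7 lever x 0.26907646089168313
```

The first click was clean at 0.209. Now for the second: the crest is at knob x ≈ −30 and I need to go about 3 to 5 mm past it.

>>> {"fn": "step_arm", "kwargs": {
  "increments": [
    {"linear": [-3,0,0],"roll": 0,"hand": 0},
    {"linear": [-3,0,0],"roll": 0,"hand": 0},
    {"linear": [-3,0,0],"roll": 0,"hand": 0},
    {"linear": [-2,0,0],"roll": 0,"hand": 0},
    {"linear": [0,0,0],"roll": 0,"hand": 0},
    {"linear": [0,0,0],"roll": 0,"hand": 0}
  ]
}}

```text
t: 11.45
eef_pos: [0.4971, 0.1122, 0.2073]
tcp_rot: [0.0, -0.146, 0.989, 0.0]
wrist_force: [0.6, 0.9, 0.4]
finger_gap: 0.002
```

```bash
python3 -c "
from h import *
knobscene('b4')"
```

```text
11.45 [0.49705423 0.11220784 0.20725644] [-52.37722462  -0.7736465 ] [0.56224611 0.86878258 0.35426979]
n 150 knob [0.5336 0.123  0.2337] mach [-14.3  -1. ] gap to finger 11.1 lever x 0.4173091463752688
```

The second click reads 0.417. For the third, I'll go first to just before the crest.

>>> {"fn": "step_arm", "kwargs": {
  "increments": [
    {"linear": [-4,0,0],"roll": 0,"hand": 0},
    {"linear": [-4,0,0],"roll": 0,"hand": 0},
    {"linear": [-3,0,0],"roll": 0,"hand": 0},
    {"linear": [-3,0,0],"roll": 0,"hand": 0},
    {"linear": [-3,0,0],"roll": 0,"hand": 0},
    {"linear": [-3,0,0],"roll": 0,"hand": 0},
    {"linear": [-3,0,0],"roll": 0,"hand": 0},
    {"linear": [0,0,0],"roll": 0,"hand": 0}
  ]
}}

```text
t: 12.5
eef_pos: [0.5199, 0.1191, 0.2073]
tcp_rot: [0.001, -0.146, 0.989, 0.0]
wrist_force: [-0.0, 0.2, 0.5]
finger_gap: -0.004
```

```bash
python3 -c "
from h import *
knobscene('b5')"
```

```text
12.5 [0.51991563 0.1190887  0.20733943] [-28.50277648  -0.75246403] [-0.04526645  0.18686393  0.46765244]
n 160 knob [0.5472 0.1278 0.2345] mach [ 0.1 -0.3] gap to finger 1.6 lever x 0.513591355593965
```

The lever is just at the third crest, so a few more small millimetres should do it.

>>> {"fn": "step_arm", "kwargs": {
  "increments": [
    {"linear": [-2,0,0],"roll": 0,"hand": 0},
    {"linear": [-2,0,0],"roll": 0,"hand": 0},
    {"linear": [-2,0,0],"roll": 0,"hand": 0},
    {"linear": [0,0,0],"roll": 0,"hand": 0},
    {"linear": [0,0,0],"roll": 0,"hand": 0}
  ]
}}

```text
t: 13.18
eef_pos: [0.5248, 0.1205, 0.2072]
tcp_rot: [0.0, -0.146, 0.989, 0.0]
wrist_force: [-0.1, 0.7, 0.5]
finger_gap: 0.0
```

```bash
python3 -c "
from h import *
knobscene('b6')"
```

```text
13.175 [0.52475212 0.12054857 0.20724788] [-23.45076311  -0.74399005] [-0.14971819  0.66462902  0.46737905]
n 153 knob [0.5629 0.1331 0.2335] mach [16.7  0.3] gap to finger 13.1 lever x 0.6243275783769693
```

The third click reads 0.624, with the fingers 13 mm clear. I'll retreat forwards and up.

>>> {"fn": "step_arm", "kwargs": {
  "increments": [
    {"linear": [10,0,0],"roll": 0,"hand": 0},
    {"linear": [20,0,0],"roll": 0,"hand": 0},
    {"linear": [20,0,-10],"roll": 0,"hand": 0},
    {"linear": [10,0,-30],"roll": 0,"hand": 0},
    {"linear": [0,0,-40],"roll": 0,"hand": 0},
    {"linear": [0,0,-30],"roll": 0,"hand": 0},
    {"linear": [0,0,0],"roll": 0,"hand": 0},
    {"linear": [0,0,0],"roll": 0,"hand": 0},
    {"linear": [0,0,0],"roll": 0,"hand": 0}
  ]
}}

```text
t: 14.35
eef_pos: [0.4664, 0.103, 0.3159]
tcp_rot: [-0.001, -0.146, 0.989, -0.0]
wrist_force: [-0.0, 0.5, 0.2]
finger_gap: -0.007
```

Run:
```python
from h import *
knobscene('b7')
p=np.load("pics/b7.npz")["p"];cv2.imwrite("pics/fin.png",p[:,:,::-1])
```

```text
14.35 [0.46637017 0.10297057 0.31590952] [-84.4215341   -0.80391862] [-0.02962488  0.45251528  0.15359918]
n 135 knob [0.5641 0.133  0.2327] mach [17.8 -0.1] gap to finger 75.2 lever x 0.6318229984217636
```

View pics/fin.png

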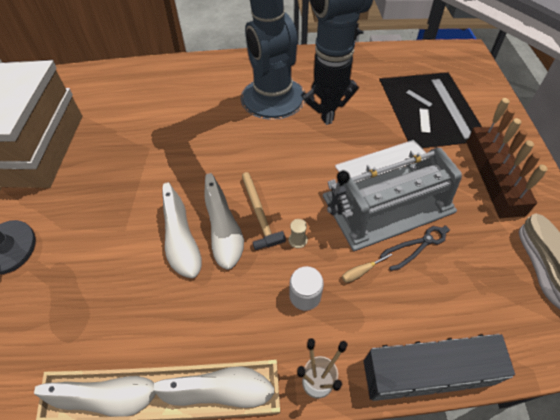

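The scene view shows the knob at (343,178), leaning slightly back. The gripper is clear at (330,110), and the bystanders are where they were. Handing in.

```bash
python3 -c "
from rig import bot
print(bot.hand_in())"
```

```text
the job is handed in; nothing more can be done
None
```

The lever is in the third notch after home and the job is handed in; the hand-in gives no verdict.

- **To home:** The lever started in the first notch. With shut fingers I pushed the knob forwards over the crest and it dropped home by itself, measured at about 0.00 rad. The fingers were 9 mm clear of the knob once it had dropped.
- **To the third notch:** I crossed over the knob and pushed it back in 2–4 mm steps. The three clicks measured 0.209, 0.417 and 0.624 rad.
- **Last checks:** After retreating, the lever read 0.632 rad from the scene camera, against a target of 0.628. The fingers were 75 mm in front of the knob and the wrist force was about 0.5 N, so nothing was being touched. By eye, the lasts, tools, spool and tin are where they were.
- **Force and time:** The highest wrist force read at the end of a move was about 8 N; forces within a move were not read. It took about 14.4 s.

The camera views differed by about 2 mm on the knob's position. Stereo gave its height as 224 mm, against 227 mm from the sphere fit I relied on. No check failed.

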